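Unload the bit tins from the latched transport case

ROBOT

A 6-joint arm with a two-finger parallel gripper is mounted at the origin on the work surface. World frame = base frame: x ahead of the robot, y to its left, z up, the work surface at z = 0. Lengths are in m, angles in rad, forces in N, time in s.
With the tool pointing down it reaches from about 0.3 to 0.825 m from the base axis. Payload 5.4 kg.
Tool frame: the origin (TCP) lies at the very end of the fingers, on their centre line; the grasp point (between the pads) lies 19 mm behind it; z points along the fingers, y is the line along which they close (so a half turn about z gives the same grasp; the last joint's range is limited). The gripper opens to 92 mm and grips with 3 to 60 N. Pads are 20 mm wide; open, the fingers measure 128 mm over their backs; the gripper's body (75 mm by 189 mm) begins 69 mm behind the grasp point.
Start: joints at [-1.367, 0.158, 1.597, -0, 1.386, -0.21], TCP at [0.231, -0.526, 0.215] pointing down, gripper open.
Joint ranges: [-2.91, 2.91], [-0.94, 2.29], [0.18, 2.7], [-1.29, 4.43], [0.17, 2.64], [-3, 3]. Speed limits (rad/s): [2.57, 2.57, 3.14, 3.14, 3.14, 3.14].

INTERFACE

Orientations are given as a rotation vector (axis times angle).
In Python, from workcell import bot gives the robot as it stands. Calls block until the motion is done:
- bot.goto(position, orientation): joint-space move of the TCP to a pose.
- bot.line_to(position, rot=None, max_speed=0.15): straight line of the TCP; rot=None keeps the orientation; max_speed is the mean speed in m/s.
- bot.set_joints(angles): joint-space move.
- bot.set_gripper(opening, newtons=None): opening from 0.0 (shut) to 1.0 (fully open); newtons is the grip in N (None keeps the last); returns when the fingers have stopped.
- bot.hold(seconds).
- bot.inverse_kinematics(position, orientation): joint angles nearest the present ones, or None.
- bot.read_camera(name): name is "scene" or "side" or "wrist"; returns a dict with "pixels" (480x640x3 uint8, blue, green, red), "fx", "fy", "cx", "cy" (pixels), "R" (3x3) and "t" (3): a world point X has camera coordinates R X + t. Camera axes: x right, y down, z forward; pixel columns grow to the right and rows downward; lengths in m; the calibration is good to about 2 mm. A picture is of the moment at which its call begins. There is no depth.
A pose or a line that the arm cannot do raises bot.MotionError and nothing moves.
- bot.job_done(): hands the job in; it is judged then, once.
Readings, each from a call of its own:
- bot.current_clock(): time.
- bot.current_joints(): joint angles.
- bot.current_joint_vel(): joint speeds.
- bot.current_effort(): joint torques, N m.
- bot.current_ee_pos(): TCP position.
- bot.current_tool_rot(): TCP orientation.
- bot.current_contact_force(): force on the tool from outside, world axes, zero at the start.
- bot.current_ft_torque(): the same for the moment, N m.
- bot.current_opening(): opening from 0.0 (shut) to 1.0 (fully open).
- bot.current_grip_force(): force on a finger pad.
Only numpy, scipy, OpenCV 4.12 (cv2) and the standard library are available. Lean on these libraries where they do the work, as an engineer would, in place of code of your own. Each camera call takes 0.05 s, during which the arm holds its last target. There are 200 camera calls.

TASK

Flip the case's toggle latch open and lift the lid right up, then take every round tin out of the case one at a time and stack them all flat on the rubber mat in one straight pile with their edges flush, and finally shut the lid of the case. Leave the small square tin in the case, and do not shift the screwdriver and the steel block that lie by the mat.

Things in the scene. Friction and masses are not known exactly. Their poses are not given: they have to be found in the camera images.
- case: flat transport case fixed to the bench, 44 mm high shut; origin on the bench. Base spans x -100..+105, y +-130 mm; front (latch, lid tab) at -x, hinge at +x. Floor 6 mm thick, walls 5 mm thick, tops 22 mm above the bench. Tins stand singly, 10 to 40 mm apart, in the space x -95..+70, y +-125 mm, round ones rising 12 mm above the walls; behind it (x +70..+105) a solid ledge 22 mm high
- lid (a joint): angle of the grey lid about its hinge: 0 shut, 1.6 rad the upright stop. It weighs 300 g; its stiff hinge keeps it where it is left (about 4 N at the tab moves it). Its top is 44 mm above the bench when shut. The closed latch truly holds it
- lid_tab (a point): where to grip the lid's aluminium pull tab, 24 mm wide (case y), 8 mm thick, jutting 38 mm from the middle of the lid's front edge: its middle in width and thickness, 26 mm out from that edge, 36 mm above the bench when shut. Pinched across its width it turns between the pads, so the tool may point down throughout. Lid upright: the tab points up, the lid's edge lies 26 mm below this point
- lid_hinge (a point): point on the lid's hinge axis, in the middle of it: case x +100 mm, y 0, 22 mm above the bench; the axis runs along case y
- latch (a joint): angle of the over-centre toggle latch: 0 closed (lever upright), 1.55 rad open (lever level, pointing to the case's -x). Its axis runs along case y at case x -112 mm, y +80 mm, 14 mm above the bench. It takes about 2 N at its tip, towards case -x; beyond 0.4 rad it snaps open by itself
- latch_tip (a point): middle of the top end of the latch lever, a steel plate 30 mm wide (case y), 5 mm thick, 66 mm long from its axis. Closed, it stands in front of the lid with its top 80 mm above the bench: the upper 36 mm rise above the lid and can be pushed from behind (from the case's +x side) or pinched
- mat: black rubber mat fixed on the bench, 100 mm square, 4 mm thick, where the pile goes; origin on the bench under its centre
- tin0: round flat tin of screwdriver bits, bare metal, 56 mm diameter, 28 mm high, about 90 g; origin at the centre of its underside, z along its axis (either face may be up). Absent (None from the start) in some runs
- tin1: round flat tin of screwdriver bits, bare metal, 56 mm diameter, 28 mm high, about 90 g; origin at the centre of its underside, z along its axis (either face may be up). Absent (None from the start) in some runs
- tin2: round flat tin of screwdriver bits, bare metal, 56 mm diameter, 28 mm high, about 90 g; origin at the centre of its underside, z along its axis (either face may be up). Absent (None from the start) in some runs
- tin3: round flat tin of screwdriver bits, bare metal, 56 mm diameter, 28 mm high, about 90 g; origin at the centre of its underside, z along its axis (either face may be up). Absent (None from the start) in some runs
- tin4: round flat tin of screwdriver bits, bare metal, 56 mm diameter, 28 mm high, about 90 g; origin at the centre of its underside, z along its axis (either face may be up). Absent (None from the start) in some runs
- square_tin: small square metal tin, 50 by 50 by 18 mm, which stays in the case; origin at the centre of its underside
- driver_a: red-handled screwdriver lying across in front of the mat (125 to 135 mm from its centre); leave it there. Origin under its middle; handle 28 mm thick, 100 mm along its -x, blade 95 mm along +x
- gauge: heavy stepped steel block, 50 by 90 mm, 50 mm high, behind the mat (135 to 150 mm from its centre); leave it there. Origin under its middle
Things that resemble listed ones, but are neither listed nor needed, are in the scene too. Several things look just like the mat: the one meant starts farthest from the robot's base.

How it is judged:
On the way, in this order (a step that is already met when the one before it is completed fails the run):
1. the latch is flipped open (value of joint latch above 1.2 rad), for 0.2 s.
2. the lid is lifted right up (value of joint lid above 1.25 rad), for 0.2 s.
3. all the round tins stand in one straight pile on the mat (horizontal distance between tin0 and tin1 below 0.008 m and horizontal distance between each of tin0, tin1 and tin2 below 0.008 m and horizontal distance between each of tin0, tin1, tin2 and tin3 below 0.008 m and horizontal distance between each of tin0, tin1, tin2, tin3 and tin4 below 0.008 m and horizontal distance between each of tin0, tin1, tin2, tin3, tin4 and mat below 0.02 m and angle between the z axis of each of tin0, tin1, tin2, tin3, tin4 and the z axis of mat, either way round below 0.06 rad), for 0.2 s.
At the end, for the whole second after the job is handed in: Every round tin present lies flat (either face up, within 0.06 rad) and at rest in one pile on the mat: all within 8 mm of one another horizontally and within 20 mm of the mat's centre; the lid is shut (below 0.06 rad); the square tin is still in the case (all of step 3 and linear speed of each of tin0, tin1, tin2, tin3, tin4 below 0.02 m/s and value of joint lid below 0.06 rad and x of square_tin in the frame of case between -0.1 and 0.075 m and y of square_tin in the frame of case between -0.13 and 0.13 m and z of square_tin in the frame of case between 0 and 0.02 m); the robot touches nothing.
It fails at once if the screwdriver or the steel block by the mat was moved more than 60 mm (distance of any of driver_a, gauge from where it was at the start of the episode above 0.06 m).
Of tin0, tin1, tin2, tin3, tin4 only 3 to 5 are there at a start; the rules pass over those that are not, and their reading is None.
At some moment in a run one of tin0, tin1, tin2, tin3, tin4 may be knocked a few centimetres aside while the robot is not near it.
Once in a run the grip may slacken for a moment while it holds something.
It also fails if it takes over 210 s, if anything falls off the work surface, if the arm or the gripper's body presses on something with over 40 N, if the wrist force passes 120 N, or if a joint passes its speed limit or range.

## Working session

There is one attempt and no reset: what is moved stays moved. The work goes in short steps, each a Python script; the robot and the scene stay as the last script left them, time stands still between calls to the robot, and variables do not carry over. Pictures are saved under pics/ and viewed, at most 14 in all, crops included, and the job is handed in when it is done.

```bash
ls; mkdir -p pics; cat > h.py <<'E'
import numpy as np, cv2
from workcell import bot
from scipy.spatial.transform import Rotation as Ro
def snap(cam,name):
    c=bot.read_camera(cam); cv2.imwrite(f'pics/{name}.png',c['pixels']); np.savez(f'pics/{name}.npz',**c); return c
def ray(c,u,v,z):
    R=np.array(c['R']);t=np.array(c['t']).ravel()
    o=-R.T@t; d=R.T@np.array([(u-c['cx'])/c['fx'],(v-c['cy'])/c['fy'],1.])
    return o+d*(z-o[2])/d[2]
def proj(c,X):
    p=np.array(c['R'])@np.array(X)+np.array(c['t']).ravel()
    return np.array([c['fx']*p[0]/p[2]+c['cx'],c['fy']*p[1]/p[2]+c['cy']])
def down(yaw):  # tool z down, tool y axis at angle yaw from world x
    y=np.array([np.cos(yaw),np.sin(yaw),0]);z=np.array([0,0,-1.]);x=np.cross(y,z)
    return Ro.from_matrix(np.c_[x,y,z]).as_rotvec()
E
python3 - <<'E'
from h import *
for n in('scene','side'):
    c=snap(n,n+'0'); R=np.array(c['R']);print(n,c['fx'],c['cx'],c['cy'],-R.T@np.array(c['t']).ravel(),R[2])
print(bot.current_clock(),bot.current_tool_rot(),bot.current_opening())
E
```

```text
pics
scene 456.9485059330615 318.26437888225405 238.92090973555744 [1.06064263 0.0636999  0.77769444] [-0.61355909 -0.10562486 -0.78255264]
side 517.7085572229728 316.33954420982417 234.7451543915564 [0.192031   0.61230031 0.93294394] [ 0.29233665 -0.57458746 -0.76445309]
0.1 [-3.07296524e+00 -6.44982777e-01  2.04453257e-06] 1.000296480564753
```

View pics/scene0.png

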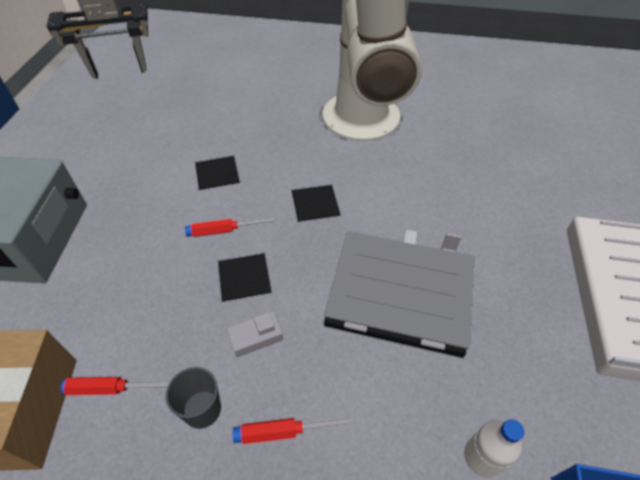

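View pics/side0.png

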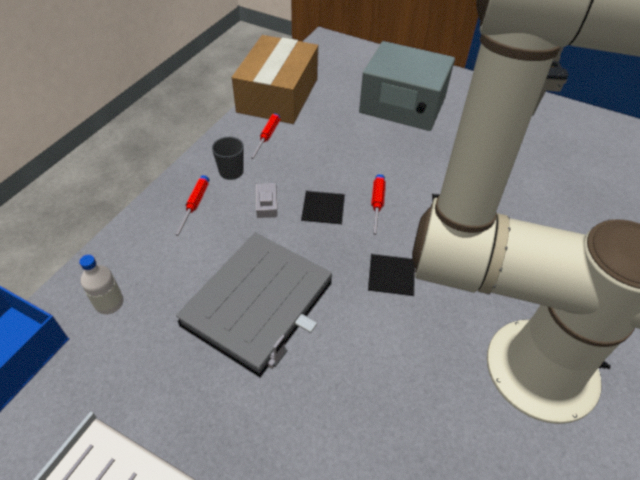

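The scene view shows three mats, at (217,172), (316,203) and (245,277). The third looks farthest from the base and lies between a screwdriver at (213,227) and the steel block at (255,333). The case's tab is at (410,237) and its latch at (451,243). I'll enlarge both areas to confirm.

```bash
python3 - <<'E'
from h import *
c=dict(np.load('pics/scene0.npz'))
for p in[(217,172),(316,203),(245,277)]:
    X=ray(c,*p,.004);print(X,np.hypot(*X[:2]))
im=cv2.imread('pics/scene0.png')
cv2.imwrite('pics/ccase.png',cv2.resize(im[220:370,310:490],None,fx=4,fy=4,interpolation=cv2.INTER_CUBIC))
cv2.imwrite('pics/cmat.png',cv2.resize(im[210:360,170:340],None,fx=4,fy=4,interpolation=cv2.INTER_CUBIC))
E
```

```text
[ 0.29023839 -0.32073496  0.004     ] 0.4325612506270537
[ 0.35053877 -0.06396758  0.004     ] 0.3563274943192294
[ 0.57678255 -0.17030997  0.004     ] 0.6014013636466456
```

View pics/ccase.png

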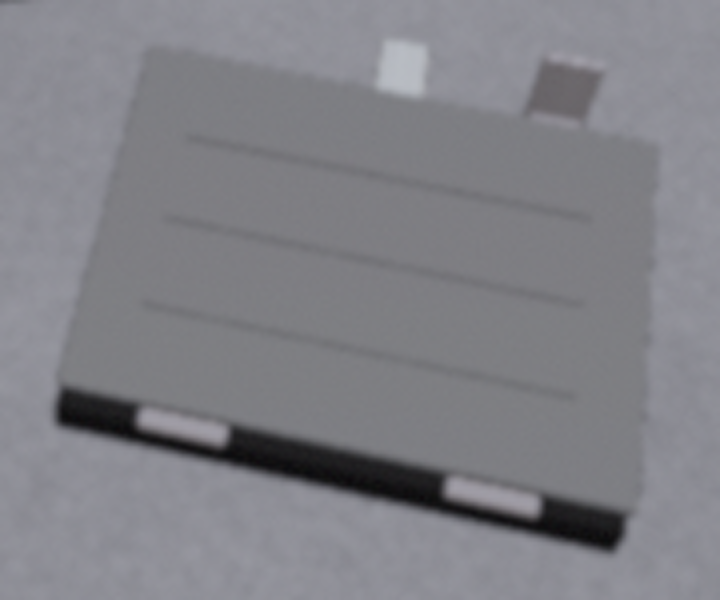

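View pics/cmat.png

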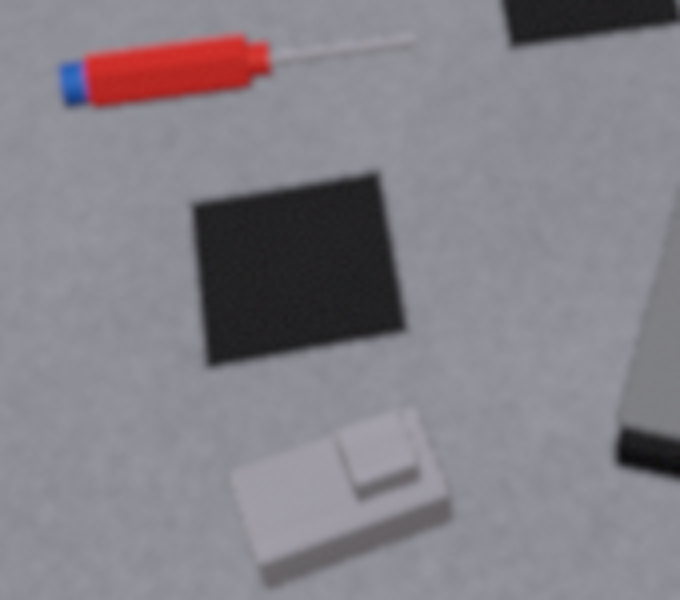

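The crop confirms the mat at (245,277): it lies between the screwdriver and the block, and at 0.60 m it is the farthest from the base. In the case crop, the lid corners are at (150,47), (658,147), (637,510) and (60,385), the tab is at the top centre and the latch to its right. Next I compute the poses.

```bash
python3 - <<'E'
from h import *
c=dict(np.load('pics/scene0.npz'))
f=lambda x,y,o:((x+.5)/4-.5+o[0],(y+.5)/4-.5+o[1])
M=np.array([ray(c,*f(x,y,(170,210)),.004) for x,y in[(192,204),(379,173),(406,329),(208,365)]])
print('mat',M.mean(0),[np.linalg.norm(M[i]-M[i-1]) for i in range(4)],np.arctan2(*(M[1]-M[0])[[1,0]]))
L=np.array([ray(c,*f(x,y,(310,220)),.044) for x,y in[(150,47),(658,147),(637,510),(60,385)]])
print('lid',L[:,:2],[np.linalg.norm(L[i]-L[i-1]) for i in range(4)])
A=np.array([[-.1,-.13],[-.1,.13],[.105,.13],[.105,-.13]])
a=A-A.mean(0);b=L[:,:2]-L[:,:2].mean(0)
th=np.arctan2((a[:,0]*b[:,1]-a[:,1]*b[:,0]).sum(),(a*b).sum())
R=np.array([[np.cos(th),-np.sin(th)],[np.sin(th),np.cos(th)]])
o=L[:,:2].mean(0)-R@A.mean(0)
print('case',o,th,'res',L[:,:2]-(A@R.T+o))
for n,p,xy,z in[('tab tip',(404,42),(-.138,0),.040),('tab base',(401,93),(-.1,0),.040),('latch top',(576,60),(-.112,.08),.08)]:
    print(n,'meas',R.T@(ray(c,*f(*p,(310,220)),z)[:2]-o),'exp',xy)
for p,q in[((65,83),(245,55))]:print('driver',ray(c,*f(*q,(170,210)),.014),ray(c,*f(*p,(170,210)),.014), ray(c,*f(410,40,(170,210)),.014))
print('gauge',ray(c,*f(340,480,(170,210)),.04))
# side check
s=dict(np.load('pics/side0.npz'))
def W(x,y,z): return np.r_[R@[x,y]+o,z]
print('side tab',proj(s,W(-.138,0,.04)),'latch',proj(s,W(-.112,.08,.08)),'corner',proj(s,W(.105,.13,.044)),proj(s,W(-.1,-.13,.044)))
E
```

```text
mat [ 0.57460055 -0.17350613  0.004     ] [np.float64(0.09902736298092839), np.float64(0.09805896631625673), np.float64(0.09850695113424777), np.float64(0.09752506345083625)] 1.9500393350539986
lid [[0.45534751 0.02036658]
 [0.47593964 0.27813821]
 [0.67609281 0.2617098 ]
 [0.65873577 0.00638975]] [np.float64(0.2038679416070503), np.float64(0.2585928272183826), np.float64(0.20082624993449627), np.float64(0.25590934959981065)]
case [0.56403584 0.1418368 ] -0.07435429725040936 res [[ 0.00069252  0.00074201]
 [ 0.00197035 -0.00076798]
 [-0.00231007 -0.0019678 ]
 [-0.0003528   0.00199377]]
tab tip meas [-0.13845459 -0.00133665] exp (-0.138, 0)
tab base meas [-0.1041486   0.00128951] exp (-0.1, 0)
latch top meas [-0.11294044  0.07992375] exp (-0.112, 0.08)
driver [ 0.45179212 -0.23577091  0.014     ] [ 0.48773913 -0.32609127  0.014     ] [ 0.42566297 -0.1491266   0.014     ]
gauge [ 0.70513436 -0.1123023   0.04      ]
side tab [313.66418896 326.9001411 ] latch [278.51289702 341.16956309] corner [174.53701301 315.39774544] [331.67611414 272.11095775]
```

The residuals are about 2 mm and the tab and latch fit the model. The mat measures 98 mm square with its centre at (0.575,-0.174). Now the latch, then the lid.

```bash
cat >> h.py <<'E'
th=-0.0744; O=np.array([0.5640,0.1418]); MAT=np.array([0.5746,-0.1735])
Rc=np.array([[np.cos(th),-np.sin(th)],[np.sin(th),np.cos(th)]])
def C(x,y,z): return np.r_[Rc@[x,y]+O,z]
def yw(p,yaw):
    q=np.arctan2(p[1],p[0])
    return q-((q-yaw+np.pi/2)%np.pi-np.pi/2)
def go(p,yaw): bot.goto(list(p),list(down(yw(p,yaw))))
def ln(p,v=.15,yaw=None): bot.line_to(list(p),None if yaw is None else list(down(yw(p,yaw))),max_speed=v)
YC=th+np.pi/2
def F(): return np.round(bot.current_contact_force(),1)
def tabp(f): return C(.1-.226*np.cos(f)+.014*np.sin(f),0,.022+.226*np.sin(f)+.014*np.cos(f)-.019)
E
python3 - <<'E'
from h import *
bot.set_gripper(0.0)
go(C(-.083,.08,.2),YC); ln(C(-.083,.08,.062))
print(bot.current_ee_pos(),F())
ln(C(-.112,.08,.062),.05);print(F())
ln(C(-.142,.08,.062),.05);print(F())
ln(C(-.142,.08,.15),.2)
go(C(-.126,0,.15),YC)
bot.set_gripper(.55)
snap('side','latch')
ln(C(-.126,0,.017),.12); print(F())
bot.set_gripper(0,30); print('open',bot.current_opening()*92,bot.current_grip_force(),F())
ln(tabp(.07),.04); print(F(),bot.current_clock())
E
```

```text
[0.48806848 0.22791866 0.06301819] [ 0.2 -0.5 -0. ]
[ 0.8 -1.   0.8]
[-0.5 -0.1 -0.8]
[ 0.3  0.8 -0.3]
open 23.62407079638482 29.999821186065674 [-0.2  0.6  1.8]
[ 1.6  0.3 -0.5] 11.0583
```

```bash
python3 - <<'E'
from h import *
for f in np.linspace(.15,1.5,14):
    ln(tabp(f),.12); 
    if abs(F()).max()>25: print('stop',f);break
    if int(f*10)%4==1: print(round(f,2),F(),bot.current_opening()*92)
print(F(),bot.current_opening()*92,bot.current_clock())
snap('side','lid1')
E
```

```text
0.15 [ 0.3  0.3 -0.2] 23.30751871854565
0.57 [-3.9 -1.1  2.9] 23.375890694883417
0.98 [ 2.1 -2.6 -5.1] 23.597319718479653
1.4 [ 0.5 -6.3 -4. ] 23.809970295311633
[-0.2 -5.8 -2.9] 23.637292629211927 15.9083
```

View pics/lid1.png

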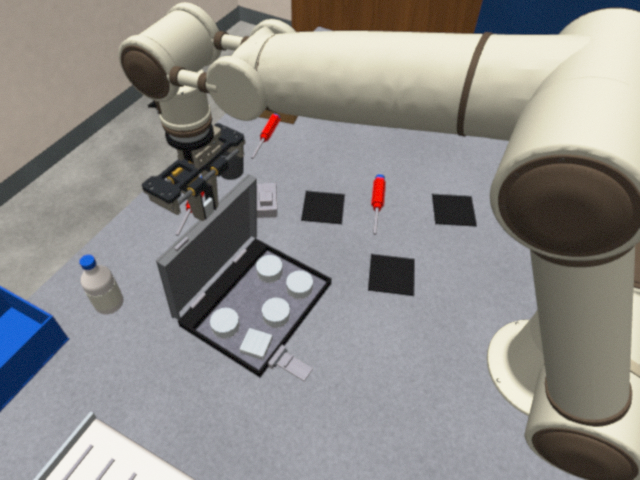

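The lid is upright. Four round tins are visible at (269,265), (300,282), (275,310) and (224,320), with the square tin at (257,342). I'll release the tab and look from above with the wrist camera.

```bash
python3 - <<'E'
from h import *
bot.set_gripper(.6)
p=bot.current_ee_pos(); ln([p[0],p[1],.30],.15)
ln(C(-.04,0,.32),.25,YC)
c=snap('wrist','w1'); R=c['R']; print(-R.T@np.ravel(c['t']),R[2],c['fx'])
for x,y in[(-.1,-.13),(-.1,.13),(.07,.13),(.07,-.13)]: print(proj(c,C(x,y,.022)))
snap('side','s2');print(bot.current_clock())
E
```

```text
[0.45000668 0.14983291 0.48864255] [ 0.26197346 -0.01955263 -0.96487699] 391.46039562060383
[204.66235097 148.11118382]
[428.84534757 148.00657524]
[418.83391519 285.18126715]
[214.72837952 285.27466986]
18.0083
```

View pics/w1.png

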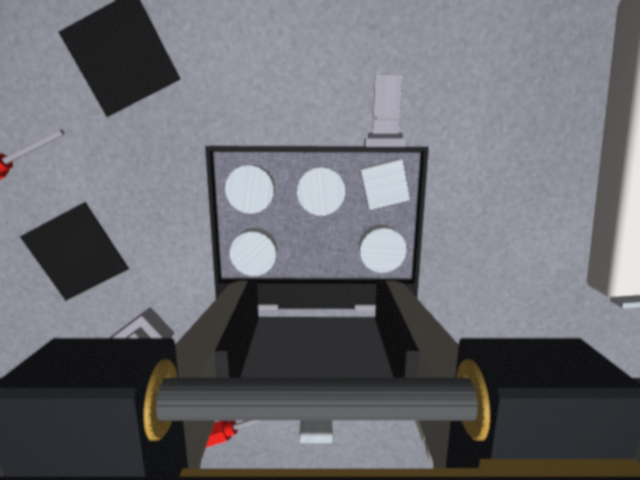

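The wrist view shows round tins at (249,189), (321,191), (253,253) and (383,249), with the square tin at (385,184). The target mat is at (75,250) beside the steel block. I'll refine these by image code.

```bash
cat >> h.py <<'E'
def tins(c):
    """round tins in the case: case xy, and diameter (mm)"""
    g=cv2.cvtColor(c['pixels'],cv2.COLOR_BGR2GRAY); m=np.zeros_like(g)
    cv2.fillPoly(m,[np.int32([proj(c,C(*q,.022)) for q in[(-.095,-.125),(-.095,.125),(.07,.125),(.07,-.125)]])],255)
    b=((g>165)&(m>0)).astype(np.uint8); b=cv2.morphologyEx(b,cv2.MORPH_CLOSE,np.ones((3,3)))
    out=[]
    for k in cv2.findContours(b,cv2.RETR_EXTERNAL,cv2.CHAIN_APPROX_NONE)[0]:
        if cv2.contourArea(k)<300: continue
        w=np.array([ray(c,*q,.034)[:2] for q in k[:,0]])
        (x,y),r=cv2.minEnclosingCircle(np.float32(w*1000)); a=cv2.contourArea(np.float32(w*1000))
        e=cv2.fitEllipse(np.float32(w*1000))
        out.append((Rc.T@(np.array(e[0])/1000-O)*1000,np.array(e[1]),a/(np.pi*r*r)))
    return out
E
python3 - <<'E'
from h import *
c=dict(np.load('pics/w1.npz'))
for t in tins(c): print(*[np.round(x,2) for x in t])
M=np.array([ray(c,u,v,.004) for u,v in[(21,237),(86,203),(128,268),(66,299)]]);print(M.mean(0))
for f in (0,): print([Rc.T@(ray(c,u,v,.022)[:2]-O) for u,v in[(206,147),(428,148)]])
for p in[(269,265),(300,282),(275,310),(224,320)]:
    s=dict(np.load('pics/lid1.npz'));print('side',Rc.T@(ray(s,*p,.034)[:2]-O)*1000)
E
```

```text
[ 24.6  -78.24] [54.72 54.81] 0.95
[20.56 79.99] [54.56 55.17] 0.94
[-51.17   4.42] [55.   55.15] 0.95
[-53.55 -79.05] [54.72 54.94] 0.95
[-59.11  79.37] [55.05 55.09] 0.67
[ 0.57265655 -0.17175117  0.004     ]
[array([-0.1012522 , -0.12835529]), array([-0.10000786,  0.12901902])]
side [ 26.74829991 -78.37732712]
side [-53.97730701 -77.85513116]
side [-49.74668276   6.96487921]
side [21.62498493 81.10169869]
```

The side view agrees within 2–3 mm. A tin close to the hinge must be gripped along case y so that the gripper body clears the upright lid. I'll write the pick-and-place helper and do the first tin.

```bash
cat >> h.py <<'E'
MAT=np.array([0.5737,-0.1726]); TZ=.0248; OP=67/92
def look(name):
    go(C(-.04,0,.32),YC); return snap('wrist',name)
def best(p,others):
    """case angle of the closing line with the most room for the fingers, body clear of the lid (mm)"""
    r=(-1e9,0)
    for a in np.radians(np.arange(0,180,5)):
        if p[0]+94.5*abs(np.cos(a))+37.5*abs(np.sin(a))>70: continue
        d=np.array([np.cos(a),np.sin(a)]);n=np.array([-d[1],d[0]])
        pts=[p+s*d*l+n*w for s in(-1,1) for l in(33.5,42,51.5) for w in(-10,0,10)]
        m=min([np.linalg.norm(q-o)-28 for q in pts for o in others]+[25])
        r=max(r,(m-.3*abs(np.degrees(a)-90)/10,a))
    return r
def pick(p,a,tz=TZ):
    yaw=th+a; w=C(p[0]/1000,p[1]/1000,0); yaw=yw(w,yaw)
    if abs(a-np.pi/2)<.3: yaw=th+a    # keep wrist camera on the side away from the lid
    r=list(down(yaw)); bot.set_gripper(OP,25)
    bot.goto([w[0],w[1],.13],r); bot.line_to([w[0],w[1],tz],max_speed=.12)
    f=F(); bot.set_gripper(0,25); o=bot.current_opening()*92
    bot.line_to([w[0],w[1],.13],max_speed=.15)
    print('pick',np.round(p),round(np.degrees(a)),f,'opening',round(o,1),round(bot.current_opening()*92,1),'F',F())
    return r
def place(k,r,tz=TZ):
    h=.004+.028*k+tz-.006
    bot.goto([*MAT,max(.13,h+.04)],r)
    print('arrived',round(bot.current_opening()*92,1))
    bot.line_to([*MAT,h+.015],max_speed=.1); bot.hold(.3); f0=bot.current_contact_force()[2]
    z=h+.015
    while z>h-.0015:
        z-=.002; bot.line_to([*MAT,z],max_speed=.03)
        if bot.current_contact_force()[2]-f0>3: break
    print('placed',k,'z-h mm',round((z-h)*1000,1),'dF',round(bot.current_contact_force()[2]-f0,1),round(bot.current_opening()*92,1))
    bot.set_gripper(OP); bot.line_to([*MAT,z+.06],max_speed=.15)
E
python3 - <<'E'
from h import *
ts=tins(dict(np.load('pics/w1.npz'))); P=[t[0] for t in ts]
for i,t in enumerate(ts): print(np.round(t[0]),t[2]>.85,best(P[i],[q for j,q in enumerate(P) if j!=i]))
i=0
r=pick(P[i],best(P[i],P[1:])[1]); place(0,r)
c=look('w2'); print([(np.round(t[0],1),round(t[2],2)) for t in tins(c)]); snap('side','s3'); snap('scene','c3'); print(bot.current_clock())
E
```

```text
[ 25. -78.] True (np.float64(25.0), np.float64(1.5707963267948966))
[21. 80.] True (np.float64(25.0), np.float64(1.5707963267948966))
[-51.   4.] True (np.float64(23.05), np.float64(2.705260340591211))
[-54. -79.] True (np.float64(17.568880414215133), np.float64(2.2689280275926285))
[-59.  79.] False (np.float64(16.853007196304915), np.float64(0.7853981633974483))
pick [ 25. -78.] 90 [ 0.1  0.  -0.7] opening 55.0 55.1 F [-0.3  0.7 -1.4]
arrived 55.3
placed 0 z-h mm -1.0 dF 13.9 55.0
[(array([20.5, 80. ]), 0.94), (array([-51.3,   4.5]), 0.95), (array([-53.6, -79. ]), 0.95), (array([-59. ,  79.3]), 0.65)]
28.325
```

```bash
cat >> h.py <<'E'
def pile(c,k):
    """centre and axes (mm, relative to MAT) of the top face of a pile of k tins"""
    z=.004+.028*k; g=cv2.cvtColor(c['pixels'],cv2.COLOR_BGR2GRAY); m=np.zeros_like(g)
    poly=[proj(c,np.r_[MAT+.05*np.array([np.cos(a),np.sin(a)]),z]) for a in np.linspace(0,6.28,40)]
    cv2.fillPoly(m,[np.int32(poly)],255); b=((g>165)&(m>0)).astype(np.uint8)
    ks=cv2.findContours(b,cv2.RETR_EXTERNAL,cv2.CHAIN_APPROX_NONE)[0]
    if not ks: return None
    k_=max(ks,key=cv2.contourArea)
    e=cv2.fitEllipse(np.float32([(ray(c,*q,z)[:2]-MAT)*1000 for q in k_[:,0]]))
    return np.round(e[0],1),np.round(e[1],1)
E
python3 - <<'E'
from h import *
print(pile(dict(np.load('pics/w2.npz')),1))
c=dict(np.load('pics/w2.npz'))
ts=tins(c);P=[t[0] for t in ts]
i=0
r=pick(P[i],best(P[i],[q for j,q in enumerate(P) if j!=i])[1])
if bot.current_opening()*92>50:
    place(1,r)
c=look('w3'); print([(np.round(t[0],1),round(t[2],2)) for t in tins(c)],pile(c,2)); snap('side','s4');print(bot.current_clock())
a=c['pixels'];b=cv2.imread('pics/s4.png');cv2.imwrite('pics/v.png',np.hstack([cv2.resize(a,None,fx=.62,fy=.62),cv2.resize(b[130:380,180:430],(397,298))]))
E
```

```text
(array([-1.2,  1. ]), array([53.3, 54.3]))
pick [20. 80.] 90 [-0.4  0.5 -0.4] opening 55.4 55.3 F [-0.1 -0.2 -0.4]
arrived 55.1
placed 1 z-h mm -1.0 dF 12.4 55.1
[(array([-51.2,   4.5]), 0.95), (array([-53.7, -78.9]), 0.95), (array([-58.9,  79.3]), 0.66)] (array([-0.7,  0.3]), array([54.6, 55.4]))
38.625
```

View pics/v.png

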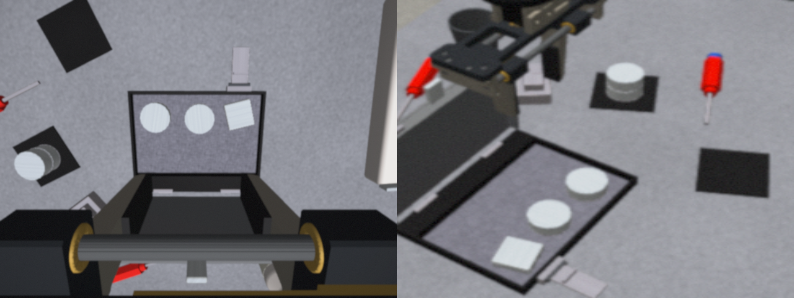

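The composite shows two tins in a flush pile on the mat (right half, (625,80)), with two round tins and the square one still in the case. Now the third tin.

```bash
cat > nxt.py <<'E'
from h import *
import sys
k=int(sys.argv[1]); src=sys.argv[2]
c=dict(np.load(f'pics/{src}.npz')); ts=tins(c);P=[t[0] for t in ts]
i=next(i for i,t in enumerate(ts) if t[2]>.85)
r=pick(P[i],best(P[i],[q for j,q in enumerate(P) if j!=i])[1])
if bot.current_opening()*92>50: place(k,r)
p=bot.current_ee_pos(); 
c=look(f'w{k+2}'); print([(np.round(t[0],1),round(t[2],2)) for t in tins(c)],pile(c,k+1)); snap('side',f's{k+3}');print(bot.current_clock())
E
python3 nxt.py 2 w3
```

```text
pick [-51.   5.] 35 [-0.1 -0.5 -0.7] opening 55.0 55.3 F [-0.4  0.2  0.1]
arrived 55.2
placed 2 z-h mm -1.0 dF 10.7 55.1
[(array([-53.6, -79. ]), 0.94), (array([-59. ,  79.3]), 0.66)] (array([-0.9,  0.6]), array([54.7, 55.6]))
48.4333
```

```bash
python3 nxt.py 3 w4; python3 -c "
import cv2,numpy as np
a=cv2.imread('pics/w5.png');b=cv2.imread('pics/s6.png');cv2.imwrite('pics/v2.png',np.hstack([cv2.resize(a,None,fx=.62,fy=.62),cv2.resize(b[130:380,180:430],(397,298))]))"
```

```text
pick [-54. -79.] 90 [-0.3 -0.1 -0.1] opening 55.4 54.9 F [ 0.7 -0.4 -1.3]
arrived 55.4
placed 3 z-h mm -1.0 dF 7.9 55.5
[(array([-59. ,  79.2]), 0.66)] (array([0.8, 6.4]), array([40.7, 58.5]))
57.7417
```

View pics/v2.png

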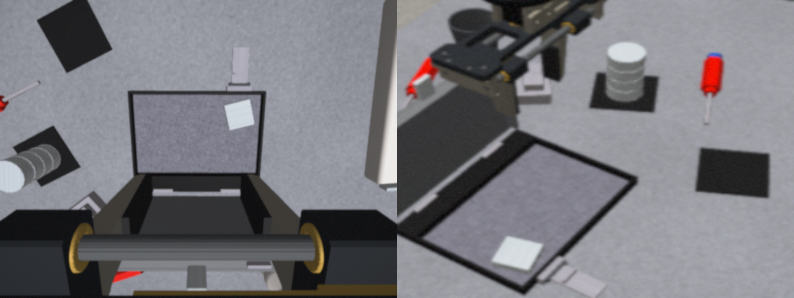

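The pile of four is straight and only the square tin remains in the case. Now I shut the lid by the tab.

```bash
python3 - <<'E'
from h import *
t=tabp(1.5); bot.set_gripper(.55)
ln([t[0],t[1],.32],.2); ln(t,.1); bot.set_gripper(0,30); print('grip',bot.current_opening()*92,F())
for f in list(np.linspace(1.4,.1,14))+[.04,0,-.006]:
    ln(tabp(f),.12 if f>.15 else .05)
    if abs(F()).max()>30: print('stop',f,F());break
print(F(),bot.current_opening()*92,bot.current_ee_pos())
bot.set_gripper(.5); p=bot.current_ee_pos(); ln([p[0],p[1],.25],.15)
bot.set_joints([-1.367,0.158,1.597,0,1.386,-.21])
a=snap('scene','f1')['pixels'];b=snap('side','f2')['pixels'];print(bot.current_clock())
cv2.imwrite('pics/v3.png',np.hstack([cv2.resize(a[190:390,180:490],None,fx=1.29,fy=1.5),cv2.resize(b[130:380,160:430],(390,300))]))
E
```

```text
grip 0.25968219487398875 [0.8 0.7 0.5]
[-0.1 -0.4 -0.2] 0.5552751242879232 [0.43829414 0.15119756 0.01566546]
72.0833
```

View pics/v3.png

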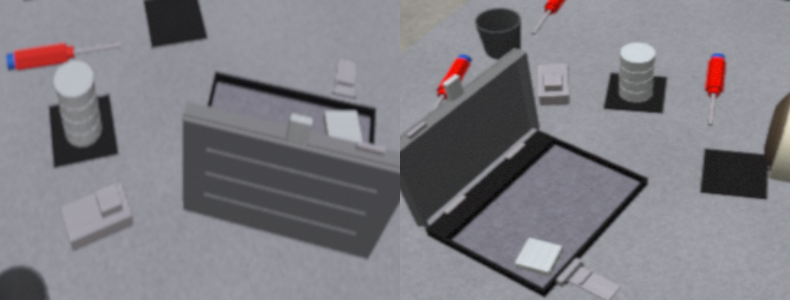

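The grip missed the tab. The lid is still up, and its tab shows in the left half at about (301,115). The pile is fine. I'll fit the lid angle from the tab and try again.

```bash
python3 - <<'E'
from h import *
for n in('f1','f2'):
    c=dict(np.load(f'pics/{n}.npz'))
    for f in(1.2,1.3,1.4,1.5,1.6):
        L=lambda r,y,d=.014:C(.1-r*np.cos(f)+d*np.sin(f),y,.022+r*np.sin(f)+d*np.cos(f))
        print(n,f,'tip',proj(c,L(.238,0)).round(1),'base',proj(c,L(.2,0)).round(1),'corners',proj(c,L(.2,-.13,.022)).round(1),proj(c,L(.2,.13,.022)).round(1))
im=cv2.imread('pics/f1.png')[225:325,310:490];im2=cv2.imread('pics/f2.png')[165:325,155:275]
cv2.imwrite('pics/v4.png',np.hstack([cv2.resize(im,(432,240)),cv2.resize(im2,(180,240))]).repeat(1,0)) 
cv2.imwrite('pics/v4.png',cv2.resize(im,(720,400),interpolation=cv2.INTER_CUBIC))
E
```

```text
f1 1.2 tip [420.1 223.9] base [415.2 245.1] corners [333.  231.8] [501.6 264.4]
f1 1.3 tip [419.2 232.7] base [414.3 252.9] corners [330.3 239.5] [502.5 273.4]
f1 1.4 tip [417.9 243.2] base [413.1 261.9] corners [327.3 248.6] [503.  283.6]
f1 1.5 tip [416.1 255.5] base [411.6 272.3] corners [324.2 258.8] [503.  295.2]
f1 1.6 tip [414.1 269.4] base [409.8 283.8] corners [321.  270.2] [502.6 307.9]
f2 1.2 tip [236.5 221.6] base [232.4 231.4] corners [270.8 186.7] [180.4 277.6]
f2 1.3 tip [225.8 213.9] base [223.8 225.2] corners [262.5 181.3] [171.2 270.9]
f2 1.4 tip [215.2 207.1] base [215.1 219.7] corners [254.3 176.6] [162.1 264.9]
f2 1.5 tip [204.7 201.2] base [206.6 214.9] corners [246.2 172.6] [153.3 259.7]
f2 1.6 tip [194.6 196.3] base [198.3 210.8] corners [238.2 169.5] [145.  255.2]
```

View pics/v4.png

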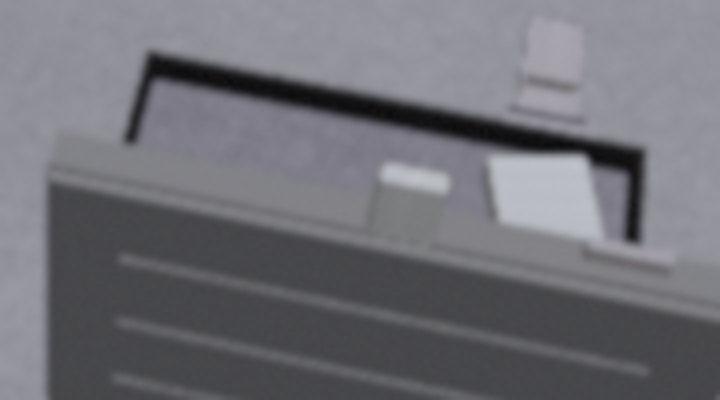

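The tab tip at (413.7, 269.3) fits an angle of 1.60 rad, so the lid went to its stop. I'll grip it there.

```bash
python3 - <<'E'
from h import *
bot.set_gripper(.55)
t=tabp(1.6); go([t[0],t[1],.34],YC); ln(t,.1); print(F()); bot.set_gripper(0,30); o=bot.current_opening()*92; print('grip',o,F())
if o>18:
  for f in list(np.linspace(1.5,.1,15))+[.04,0,-.006]:
    ln(tabp(f),.12 if f>.15 else .05)
    if abs(F()).max()>30: print('stop',f,F());break
  print(F(),bot.current_opening()*92,bot.current_ee_pos())
  bot.set_gripper(.5); p=bot.current_ee_pos(); ln([p[0],p[1],.25],.15)
  bot.set_joints([-1.367,0.158,1.597,0,1.386,-.21])
  a=snap('scene','g1')['pixels'];b=snap('side','g2')['pixels'];print(bot.current_clock())
  cv2.imwrite('pics/v5.png',np.hstack([cv2.resize(a[190:390,180:490],None,fx=1.29,fy=1.5),cv2.resize(b[130:380,160:430],(390,300))]))
E
```

```text
[-0.2  0.4  0.6]
grip 23.574611100122713 [-0.8 -3.4  1.4]
[-1.  -3.3  4.2] 23.48817601029802 [0.43869472 0.15122089 0.01622574]
88.225
```

View pics/v5.png

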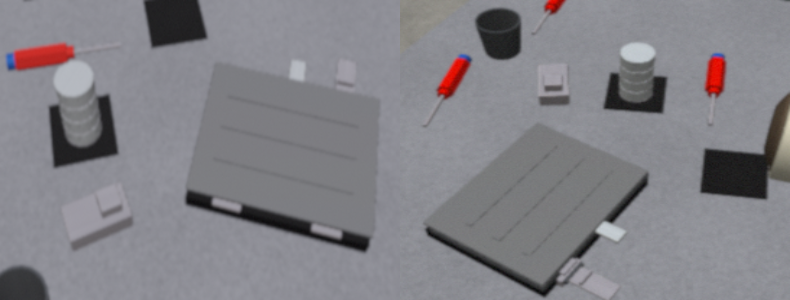

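The lid looks shut and the pile is straight. I'll compare with the starting picture by numbers and check the top of the pile.

```bash
python3 - <<'E'
from h import *
for s,g,(x,y) in(('scene0','g1',(395,225)),('side0','g2',(296,313))):
    a=cv2.imread(f'pics/{s}.png');b=cv2.imread(f'pics/{g}.png')
    t=a[y:y+24,x:x+28]; r=cv2.matchTemplate(b[y-15:y+39,x-15:x+43],t,cv2.TM_CCOEFF_NORMED); m=cv2.minMaxLoc(r);print(m[1],np.array(m[3])-15)
print(pile(dict(np.load('pics/g1.npz')),4),pile(dict(np.load('pics/g2.npz')),4))
E
```

```text
0.999079167842865 [0 0]
0.9973604083061218 [0 0]
(array([ 0.6, -0. ]), array([52.3, 53.7])) (array([ 2.5, -1.3]), array([53., 54.]))
```

The tab is back exactly at its shut position in both views (0 px shift), and the top of the pile lies within 3 mm of the mat's centre. Handing in.

```bash
python3 -c "
from workcell import bot
print(bot.job_done())"
```

```text
the job is handed in; nothing more can be done
None
```

The job is handed in, though no verdict came back: latch open, all four round tins in one flush pile on the mat, square tin left in the case, lid shut, about 88 s used; the first try at gripping the tab to shut the lid missed, and the second worked.

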